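Slip the counting chamber under the stage clip

TASK

Load the white counting chamber on the stereo microscope's stage: with one fingertip press the raised tail of the stage clip down and keep it held so that its nose lifts, and meanwhile with the other fingertip push the chamber flat along the stage under the nose, until its ruled window lies square over the middle of the round black stage disc. Then let the clip close on the chamber's margin and move clear. Only press and push: lift nothing off the stage or bench, and leave the other things where they are.

Things in the scene. Friction and masses are not known exactly. Their poses are not given: they have to be found in the camera images.
- stand: stereo microscope stand, fixed: grey base plate 28 mm high whose flat top is the stage, with a flush black disc (60 mm) in it. Origin on the bench straight under the disc's centre; +x to the pillar at the back, +y to the side with the clip, z up. The base runs from x -100 to +170 and y -103 to +103 mm
- pillar_top (a point): top of the stand's steel pillar (28 mm diameter), 300 mm above the stage, at stand x 137 mm, y 0. The microscope head hangs on it, swung aside to stand -y, its lowest part 107 mm above the stage
- disc_centre (a point): centre of the black stage disc, on the stage's top surface, axes as stand; the middle of the chamber's window belongs over it
- chamber: loose white counting chamber, a flat slab 76 (its x) x 34 (its y) x 6 mm thick, 20 g, with a dark ruled window 47 x 10 mm in the middle of its top. Origin at the centre of its underside. It starts flat on the stage, long side roughly across the clip's line and slightly askew, 2 to 24 mm short of the clip's nose (centre at stand y -17 to -34 mm, x within 8 mm of 0)
- stage_clip (a joint): rocking of the stage clip, rad: 0 = at rest, nose down on the stage; grows as the tail is pressed and the nose rises; stop at 0.46 (tail end on the stage). Above 0.24 the nose clears the 6 mm chamber (at 0.36 its underside is 8.9 mm up); closed on the chamber it reads 0.24. Spring moment 0.025 N m at 0, 0.06 N m at 0.36
- clip_axis (a point): middle of the clip's rocking axis, which runs along stand x, 3 mm above the stage at stand x 0, y +35 mm. The clip is a sprung bare-steel strip 1.5 mm thick lying along stand y, tail to +y, nose to -y. Its screw here, 6 mm in diameter, stands 5 mm above the stage
- clip_tail (a point): point on top of the clip's tail, 15 mm from its axis. The tail is 12 mm wide and rises from the axis to its free end 21 mm away, 11 mm above the stage at rest. At joint 0.36 its whole top is level, 3.75 mm above the stage and so lower than the chamber's top: a fingertip 3.3 to 4.5 mm above the stage holds the clip open (3 to 8 N), and an equally low one still meets the chamber's edge
- clip_nose (a point): underside of the clip's rounded nose, 9 mm wide, 25 mm from the axis (stand y +10 mm); the upturned tip in front of it reaches 29 mm from the axis (stand y +6 mm)
- dropper_a: amber dropper bottle, 34 mm diameter, 94 mm tall, on the bench beside the stand on the clip's side; origin under its centre; leave alone
- dropper_b: second amber dropper bottle, same size, next to the first; leave alone
- tally: steel hand tally counter, 42 mm diameter, 27 mm tall, on the bench on the clip's side towards the stand's front; leave alone
- cover_box: small clear box with a lid, 27 x 27 x 16 mm, on the front corner of the stand's base on the clip's side (about stand x -78, y +68 mm); leave alone
- forceps: steel forceps, 110 mm long, 8 mm high, lying on the bench on the side away from the clip; leave alone
- marker: marker pen, 125 mm long, 14 mm thick, lying on the bench along the stand's front edge; leave alone
- petri: lidded dish, 62 mm diameter, 17 mm high, on the bench on the side away from the clip, towards the back; leave alone
Mind the look-alikes: they are no part of the job. What is shaped like the chamber but brown or pink is not meant.

How it is judged:
By the outcome, as a careful person would: the job done as asked, in the order asked, and still so for the second after the job is handed in, with the robot touching nothing.
It also fails if it takes over 48 s, if anything falls off the work surface, if the arm or the gripper's body presses on something with over 40 N, if the wrist force passes 120 N, or if a joint passes its speed limit or range.

ROBOT

A 6-joint arm with a two-finger parallel gripper is mounted at the origin on the work surface. World frame = base frame: x ahead of the robot, y to its left, z up, the work surface at z = 0. Lengths are in m, angles in degrees, forces in N, time in s.
With the tool pointing down it reaches from about 0.375 to 0.9 m from the base axis. Payload 3.1 kg.
Tool frame: the origin (TCP) lies on the centre line of the jaws, within the pads' length; the fingertips stand 14 mm ahead of it and the grasp point (between the pads) lies 5 mm behind it (bot.tips_ahead is the distance from the TCP to the fingertips, in m); z points along the fingers, y is the line along which they close (so a half turn about z gives the same grasp; the last joint's range is limited). The gripper opens to 87 mm and grips with 3 to 60 N. Pads are 19 mm wide; open, the fingers measure 117 mm over their backs; the gripper's body (75 mm by 190 mm) begins 51 mm behind the grasp point.
Start: joints at [59.444, 30.224, 82.088, -0, 67.689, -10.227], TCP at [0.217, 0.586, 0.237] pointing down, gripper open.
Joint ranges: [-176.69, 176.69], [-43.24, 126.21], [12.49, 139.97], [-82, 262], [0, 151.66], [-163.58, 163.58]. Speed limits (degrees/s): [159.86, 159.86, 180, 180, 180, 180].

INTERFACE

Orientations are given as a 3x3 rotation matrix whose columns are the frame's x, y, z axes.
In Python, from rig import bot gives the robot as it stands.
- The arm moves only by the tool play_rows, never from a script. Its argument "moves" is a list that holds one entry, the list of rows, each a list of 6 numbers: the shift along the tool's x, y, z in mm, then the turn, a rotation vector about the tool's x, y, z in rad. A call has 1 to 5 rows; each row shifts and turns the commanded pose from where the row before left it, along the tool's axes as they then stand; what a row does not reach is not made up. A row lasts 1/10 s, in which the tool goes at most 50 mm and 8.59 degrees, less where a joint would pass 70% of its speed; a pose out of reach is approached as far as the arm can. A call with a gripper value outside its range is refused whole. "fingers" is the opening, from -1 (shut) to 1 (fully open), set as the call begins (left out, the last holds). The fingers move at their own pace and stop on an object; the grip force is fixed at half the most. Time passes only in rows, so rows that do not move let the fingers close. It gives the time, the measured TCP pose, the force, the opening and the grip force at its end, in the units of the state.
- bot.read_state(): the state, without advancing time (a new reading comes with each control period).
- bot.capture(name): name is "side" or "top"; returns a dict with "image" (480x640x3 uint8, blue, green, red), "fx", "fy", "cx", "cy" (pixels), "R" (3x3) and "t" (3): a world point X has camera coordinates R X + t. Camera axes: x right, y down, z forward; pixel columns grow to the right and rows downward; lengths in m; the calibration is good to about 2 mm. A picture is of the moment at which its call begins. There is no depth.
- bot.hand_in(): hands the job in; it is judged then, once.
Trained networks look in a picture, given as the dict that the camera call returned (one of the last four; its "shot" number tells which), for a name from the list of things; names that differ only in an ending like _2 or _b are one class to them, and where a whole thing is asked for, a point or a joint stands for the part that bears it (a point fixed in the world has none). Each returns a list of dicts, best first, with "confidence" (0 to 1); they miss things now and then, are a little off and sometimes report something else, mostly with a low value. They report only what shows in the picture. A call takes as long as a camera call. They do not tell look-alikes from the thing itself.
- bot.search_frame(picture, query): "centre" ([column, row] in pixels, amid what is visible of it).
- bot.silhouettes(picture, query): "pixels" (480x640 bool, what is visible of it) and "centre" ([column, row] in pixels, amid what is visible of it).
- bot.pinpoint(picture, query): "centre" ([column, row] in pixels: a listed point, or the origin of a listed thing).
The state is a dict: "time_s": time; "joint_positions": joint angles; "qvel": joint speeds; "tau": joint torques, N m; "position": TCP position; "tcp_rot": TCP orientation; "force": force on the tool from outside, world axes, zero at the start; "moment": the same for the moment, N m; "opening": opening from 0.0 (shut) to 1.0 (fully open); "grasp_force": force on a finger pad.
Only numpy, scipy, OpenCV 4.12 (cv2) and the standard library are available. Lean on these libraries where they do the work, as an engineer would, in place of code of your own. Each camera call takes 0.05 s, during which the arm holds its last target. There are 200 camera calls.

## Working session

There is one attempt and no reset: what is moved stays moved. The work goes in short steps, Python scripts to look and compute and a tool call to move; the robot and the scene stay as the last step left them, time stands still between calls to the robot, and variables do not carry over. Pictures are saved under pics/ and viewed, at most 10 in all, crops included, and the job is handed in when it is done.

Besides the shell and the picture viewer there is one more tool, called after ">>>" as name([rows], argument=value, ...), one row to a line, values as JSON. play_rows: Moves the arm, as the interface text tells. Its arguments: {"type":"object","properties":{"moves":{"type":"array","items":{"type":"array","items":{"type":"array","items":{"type":"number"}}}},"fingers":{"type":"number"}},"required":["moves"]}

```bash
mkdir -p pics; ls; python3 - <<'E'
from rig import bot
import cv2,numpy as np
s=bot.read_state(); print(s['position'],np.round(s['tcp_rot'],3),s['opening'],s['force'],s['time_s'],bot.tips_ahead)
for n in("top","side"):
    p=bot.capture(n); cv2.imwrite(f"pics/{n}0.png",p["image"]); print(n,p['fx'],p['cx'],p['cy'],np.round(p['R'],4).tolist(),np.round(p['t'],4))
    for q in("chamber","clip_tail","clip_nose","clip_axis","disc_centre","pillar_top","stand","cover_box"):
        try: print(q,[(np.round(d['centre'],1).tolist(),round(d['confidence'],2)) for d in bot.pinpoint(p,q)][:4])
        except Exception as e: print(q,e)
E
```

```text
pics
[0.21671674 0.58547198 0.23557212] [[-0.938  0.347 -0.001]
 [ 0.347  0.938 -0.002]
 [ 0.    -0.002 -1.   ]] 0.9990457836360925 [ 0.4667089  -0.4980563   0.16770534] 0.0 0.014
top 591.3112841356702 323.51747775024467 242.44484162996918 [[-0.0287, -0.9993, 0.0247], [-0.9975, 0.027, -0.0652], [0.0645, -0.0265, -0.9976]] [0.0448 0.5228 1.4544]
chamber [([353.0, 222.6], 0.84), ([363.9, 318.6], 0.77), ([275.0, 291.2], 0.76), ([406.0, 301.1], 0.64)]
clip_tail [([325.4, 218.7], 0.61), ([352.1, 221.9], 0.43)]
clip_nose [([339.1, 222.1], 0.64)]
clip_axis [([329.1, 219.5], 0.71)]
disc_centre [([347.1, 218.0], 0.71), ([330.4, 220.2], 0.68)]
pillar_top [([359.3, 143.8], 0.69)]
stand [([350.4, 223.4], 0.72), ([276.0, 247.1], 0.63), ([343.1, 225.9], 0.59), ([325.0, 219.9], 0.57)]
cover_box [([316.0, 248.2], 0.41)]
side 593.5850943571884 324.88738984366944 250.14099561278493 [[0.9986, -0.0513, 0.0096], [-0.0346, -0.7877, -0.6151], [0.0392, 0.6139, -0.7884]] [-0.5286  0.1631  1.1202]
chamber [([318.8, 461.7], 0.94), ([221.0, 358.5], 0.88), ([347.9, 336.2], 0.81), ([240.5, 418.4], 0.77)]
clip_tail [([352.5, 306.2], 0.5), ([350.3, 322.7], 0.42)]
clip_nose [([350.2, 324.2], 0.64)]
clip_axis [([350.9, 311.7], 0.69)]
disc_centre [([351.9, 326.3], 0.85)]
pillar_top [([451.9, 225.9], 0.6)]
stand [([350.1, 333.2], 0.79), ([315.9, 298.5], 0.7), ([277.3, 339.7], 0.32)]
cover_box [([311.2, 300.3], 0.71)]
```

View pics/top0.png

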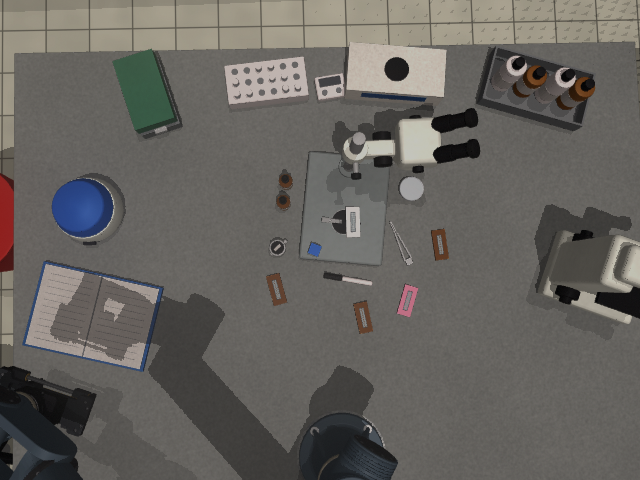

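View pics/side0.png

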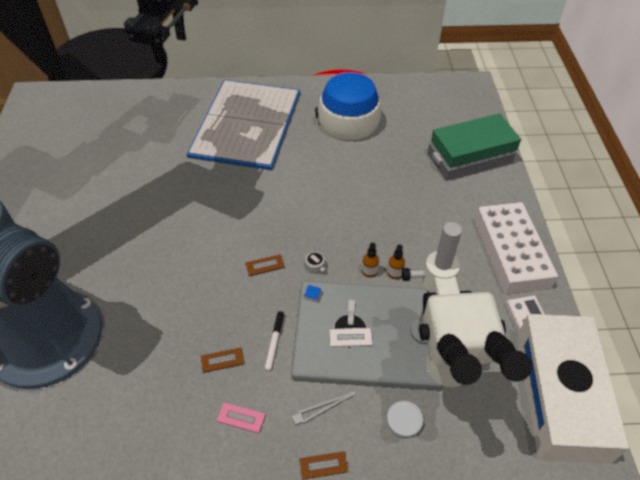

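The white slab on the stage is at top (353,222) and side (350,337). Look-alikes are brown at top (276,290), (363,317) and (440,244), and pink at (408,300). I choose the white one and check it in a close crop.

```bash
cat > h.py <<'E'
import numpy as np,cv2
def ray(p,uv,z):
    R,t=np.array(p['R']),np.array(p['t']); c=-R.T@t
    d=R.T@np.array([(uv[0]-p['cx'])/p['fx'],(uv[1]-p['cy'])/p['fy'],1.]); return c+d*(z-c[2])/d[2]
def proj(p,X):
    x=np.array(p['R'])@np.asarray(X)+np.array(p['t']); return np.array([p['fx']*x[0]/x[2]+p['cx'],p['fy']*x[1]/x[2]+p['cy']])
E
python3 - <<'E'
from rig import bot
import cv2,numpy as np
from h import *
T=bot.capture("top");S=bot.capture("side")
import pickle;pickle.dump((T,S),open('p0.pkl','wb'))
a=cv2.resize(T['image'][145:270,295:395],None,fx=4,fy=4,interpolation=cv2.INTER_CUBIC)
b=cv2.resize(S['image'][275:395,285:385],None,fx=4,fy=4,interpolation=cv2.INTER_CUBIC)
o=np.zeros((500,800,3),np.uint8);o[:500,:400]=a;o[:480,400:]=b;cv2.imwrite('pics/crop0.png',o)
for p,n in((T,'T'),(S,'S')):
    q=bot.silhouettes(p,"chamber")
    for d in q:
        m=d['pixels'];print(n,d['centre'],m.sum(),d['confidence'],np.round(p['image'][m].mean(0)))
    for q,z in(("clip_tail",.037),("clip_nose",.028),("clip_axis",.031),("disc_centre",.028),("pillar_top",.328)):
        d=bot.pinpoint(p,q); print(n,q,[np.round(ray(p,e['centre'],z),4).tolist() for e in d[:2]])
E
```

```text
T [350.4, 220.6] 452 0.83 [157. 160. 163.]
T [408.6, 297.8] 418 0.73 [123. 109. 166.]
T [442.3, 241.3] 415 0.58 [53. 69. 95.]
T clip_tail [[0.5724, 0.0308, 0.037]]
T clip_nose [[0.5735, -0.0103, 0.028]]
T clip_axis [[0.5779, 0.01, 0.031]]
T disc_centre [[0.5811, -0.0237, 0.028]]
T pillar_top [[0.702, -0.0409, 0.328]]
S [320.6, 466.0] 980 0.86 [ 55.  83. 118.]
S [239.3, 418.3] 865 0.85 [142. 123. 192.]
S [224.0, 361.4] 736 0.7 [ 55.  82. 116.]
S [349.9, 335.8] 723 0.69 [175. 180. 190.]
S [264.2, 264.5] 549 0.67 [ 57.  82. 114.]
S clip_tail [[0.5791, 0.0201, 0.037]]
S clip_nose [[0.5748, -0.0125, 0.028]]
S clip_axis [[0.583, 0.0083, 0.031]]
S disc_centre [[0.5775, -0.0265, 0.028]]
S pillar_top [[0.7116, -0.034, 0.328]]
```

View pics/crop0.png

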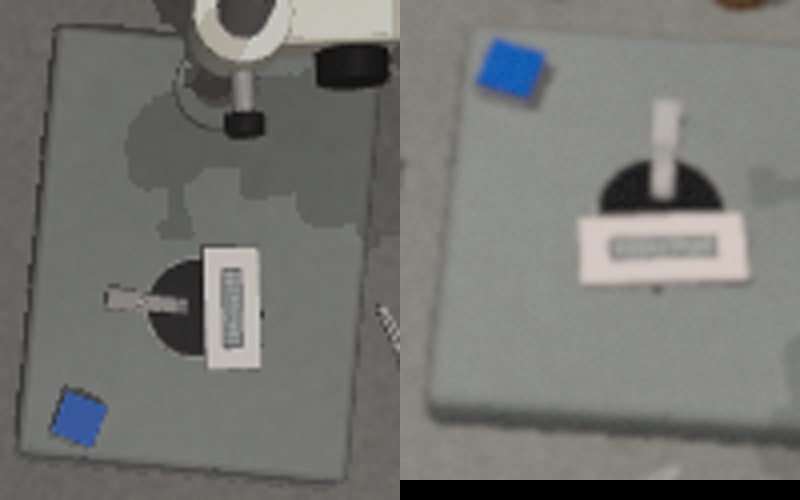

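The crop confirms it: the white slab with the dark ruled window lies on the stage, just short of the clip's nose. Top view: nose about (342,221), chamber's near edge about x 346. Next I fit the stand and chamber poses from edges.

```bash
cat > fit.py <<'E'
import numpy as np,cv2
from scipy.optimize import least_squares
from scipy.ndimage import map_coordinates
from h import *
def W(pose,P):
    x,y,a=pose;c,s=np.cos(a),np.sin(a);P=np.asarray(P,float)
    return np.c_[x+c*P[:,0]-s*P[:,1],y+s*P[:,0]+c*P[:,1],P[:,2]]
def edgefit(p,pose,P,N,sign,half=.006,it=4,free=None):
    """P: points in body frame, N: outward normals; sign +1 if brighter outside. fits pose; returns pose,rms(mm),n"""
    g=cv2.cvtColor(p['image'],cv2.COLOR_BGR2GRAY).astype(float)
    pose=np.array(pose,float);off=np.linspace(-half,half,49)
    for k in range(it):
        d=[];ok=[]
        for q,n,sg in zip(P,N,sign):
            L=W(pose,[np.r_[q[:2]+o*np.array(n),q[2]] for o in off])
            uv=np.array([proj(p,X) for X in L]);v=map_coordinates(g,[uv[:,1],uv[:,0]],order=1)
            gr=np.gradient(v)*sg;gr=np.convolve(gr,np.ones(7)/7,'same');gr[:4]=0;gr[-4:]=0
            i=gr.argmax();w=np.clip(gr[max(0,i-6):i+7],0,None);d.append((off[max(0,i-6):i+7]*w).sum()/max(w.sum(),1e-9));ok.append(gr[i]*49/12>3)
        d=np.array(d);ok=np.array(ok)
        Pn=np.array(P)[:,:2];Nn=np.array(N)
        def f(u):
            c,s=np.cos(u[2]),np.sin(u[2]);M=np.c_[u[0]+c*Pn[:,0]-s*Pn[:,1]-Pn[:,0],u[1]+s*Pn[:,0]+c*Pn[:,1]-Pn[:,1]]
            return ((M*Nn).sum(1)-d)[ok]*1e3
        r=least_squares(f,[0,0,0],loss='soft_l1');u=r.x
        c,s=np.cos(pose[2]),np.sin(pose[2])
        pose=pose+[c*u[0]-s*u[1],s*u[0]+c*u[1],u[2]]
    return pose,np.median(np.abs(f(u))),ok.sum()
def standpts():
    P=[];N=[];S=[]
    for t in np.radians(np.r_[np.arange(25,72,3),np.arange(108,165,3)]):   # disc rim on +y half, off the clip
        n=(np.cos(t),np.sin(t));P.append((.03*n[0],.03*n[1],.028));N.append(n);S.append(1)
    for y in np.linspace(.034,.052,8):
        for s in(1,-1):P.append((s*.006,y,.028+.003+(y-.035)*.38));N.append((s,0));S.append(-1)
    return P,N,S
def chpts(z=.034):
    P=[];N=[];S=[]
    for x in np.linspace(-.034,.034,18):
        P.append((x,-.017,z));N.append((0,-1));S.append(-1)
        if abs(x)>.007:P.append((x,.017,z));N.append((0,1));S.append(-1)
    for y in np.linspace(-.014,.014,8):
        for s in(1,-1):P.append((s*.038,y,z));N.append((s,0));S.append(-1)
    return P,N,S
def rel(st,ch):
    d=ch[:2]-st[:2];c,s=np.cos(st[2]),np.sin(st[2]);return np.r_[(c*d[0]+s*d[1])*1e3,(-s*d[0]+c*d[1])*1e3,np.degrees(ch[2]-st[2])]
E
python3 - <<'E'
import pickle
from fit import *
for n,p in zip('TS',pickle.load(open('p0.pkl','rb'))):
    for y0 in (-.04,-.08):
        st,r,k=edgefit(p,(.578,-.026,y0),*standpts(),it=8)
        ch,r2,k2=edgefit(p,tuple(W(st,[[0,-.022,0]])[0,:2])+(st[2],),*chpts(),it=8)
        print(n,np.round(st,4),round(np.degrees(st[2]),2),r,k,'|',np.round(ch,4),r2,k2,'rel',np.round(rel(st,ch),2))
    pts={'FL':(-.1,.103),'FR':(-.1,-.103),'BL':(.17,.103)}
    print({a:np.round(proj(p,W(st,[[*b,.028]])[0]),1).tolist() for a,b in pts.items()})
E
```

```text
T [ 0.5736 -0.0212 -0.1283] -7.35 0.21477371447797677 51 | [ 0.5725 -0.0425 -0.0226] 0.36502918359172476 48 rel [  1.67 -21.17   6.05]
T [ 0.5735 -0.0212 -0.1281] -7.34 0.21506656683380257 51 | [ 0.5725 -0.0424 -0.0227] 0.36453273794320595 48 rel [  1.67 -21.17   6.04]
{'FL': [298.3, 257.5], 'FR': [381.4, 265.9], 'BL': [309.3, 149.8]}
S [ 0.5743 -0.0251 -0.1108] -6.35 0.31079463731863466 51 | [ 0.5732 -0.0454 -0.0051] 0.5170529907543973 48 rel [  1.22 -20.31   6.05]
S [ 0.5743 -0.0251 -0.1108] -6.35 0.31063697929619655 51 | [ 0.5733 -0.0454 -0.0053] 0.5281818479249715 48 rel [  1.25 -20.3    6.05]
{'FL': [300.9, 280.3], 'FR': [291.1, 376.0], 'BL': [438.2, 287.7]}
```

```bash
cat >> fit.py <<'E'
def platepts(cam):
    P=[];N=[];S=[]
    for x in np.linspace(-.085,.15,30):P.append((x,.103,.028));N.append((0,1));S.append(-1)
    for y in np.linspace(-.09,.09,24):P.append((-.1,y,.028));N.append((-1,0));S.append(-1)
    if cam=='T':
        for x in np.linspace(-.085,.0,12):P.append((x,-.103,.028));N.append((0,-1));S.append(-1)
    return P,N,S
E
python3 - <<'E'
import pickle
from fit import *
for n,p in zip('TS',pickle.load(open('p0.pkl','rb'))):
    A=platepts(n);B=standpts()
    for Q,nm in((A,'plate'),([a+b for a,b in zip(A,B)],'both'),([b[:35] for b in B],'disc')):
        st,r,k=edgefit(p,(.574,-.0235,-.115),*Q,it=8);print(n,nm,np.round(st,4),np.degrees(st[2]).round(2),r,k)
E
```

```text
T plate [ 0.575  -0.0215 -0.1276] -7.31 0.7642386719570415 66
T both [ 0.5742 -0.0214 -0.1275] -7.3 0.7219131439302657 117
T disc [ 0.5736 -0.0202  0.1509] 8.65 0.3222384016479005 34
S plate [ 0.5764 -0.0294 -0.1195] -6.85 0.5824196065543026 28
S both [ 0.575  -0.0259 -0.108 ] -6.19 1.0618943074203302 85
S disc [ 0.5753 -0.0244  0.8938] 51.21 0.2892467711797921 23
```

Fit: stand at about (0.574, -0.023) with yaw about -7°. Chamber relative to the stand: (1.5, -20.7) mm, 6° askew. I'll put the tool over the disc with its y along stand y. One finger then sits on the tail (y +43 and beyond) and the other behind the chamber.

>>> play_rows([
  [[-36,-30,0,0,0,0],[-36,-30,0,0,0,0],[-36,-30,0,0,0,0],[-36,-30,0,0,0,0],[-36,-30,0,0,0,0]],
], fingers=1)

```text
time_s: 2.1
position: [0.3345, 0.3814, 0.2368]
tcp_rot: [[-0.938, 0.347, 0.001], [0.347, 0.938, 0.0], [-0.001, 0.001, -1.0]]
force: [0.8, -0.1, -0.0]
opening: 1.0
grasp_force: 0.0
```

>>> play_rows([
  [[-36,-30,0,0,0,0],[-36,-30,0,0,0,0],[-36,-30,0,0,0,0],[-36,-30,0,0,0,0],[-36,-30,0,0,0,0]],
])

```text
time_s: 2.6
position: [0.4513, 0.178, 0.2369]
tcp_rot: [[-0.938, 0.348, 0.001], [0.348, 0.938, 0.0], [-0.001, 0.001, -1.0]]
force: [0.8, 0.9, -0.9]
opening: 0.998
grasp_force: 0.0
```

>>> play_rows([
  [[-36,-30,0,0,0,0],[-36,-30,0,0,0,0],[-36,-30,0,0,0,0],[-36,-30,0,0,0,-0.115],[0,0,0,0,0,-0.115]],
])

```text
time_s: 3.1
position: [0.5481, 0.0116, 0.237]
tcp_rot: [[-0.992, 0.125, 0.005], [0.125, 0.992, -0.003], [-0.006, -0.002, -1.0]]
force: [-0.0, 0.1, -0.4]
opening: 1.0
grasp_force: 0.0
```

>>> play_rows([
  [[-16,-15.5,0,0,0,0],[-16,-15.5,30,0,0,0],[0,0,40,0,0,0],[0,0,40,0,0,0],[0,0,30,0,0,0]],
])

```text
time_s: 3.6
position: [0.571, -0.0178, 0.0945]
tcp_rot: [[-0.992, 0.125, -0.002], [0.125, 0.992, 0.0], [0.002, 0.0, -1.0]]
force: [-0.7, -0.3, -0.2]
opening: 0.997
grasp_force: 0.0
```

>>> play_rows([
  [[0,0,8,0,0,0],[0,0,0,0,0,0]],
])

```text
time_s: 3.8
position: [0.5711, -0.0175, 0.0876]
tcp_rot: [[-0.992, 0.125, -0.002], [0.125, 0.992, 0.001], [0.002, 0.0, -1.0]]
force: [-0.5, -0.4, -0.1]
opening: 0.997
grasp_force: 0.0
```

```bash
python3 - <<'E'
from rig import bot
import cv2,numpy as np
from h import *
s=bot.read_state();print(s['position'],np.round(s['tcp_rot'],4).tolist(),s['force'],s['time_s'])
T=bot.capture("top");S=bot.capture("side")
import pickle;pickle.dump((T,S),open('p1.pkl','wb'))
a=cv2.resize(T['image'][170:270,295:395],None,fx=4,fy=4,interpolation=cv2.INTER_CUBIC)
b=cv2.resize(S['image'][265:365,300:400],None,fx=4,fy=4,interpolation=cv2.INTER_CUBIC)
cv2.imwrite('pics/crop1.png',np.hstack([a,b]))
E
```

```text
[ 0.57113043 -0.01750707  0.08760172] [[-0.9922, 0.1245, -0.0024], [0.1245, 0.9922, 0.0006], [0.0025, 0.0002, -1.0]] [-0.46625883 -0.38279182 -0.09532294] 3.8
```

View pics/crop1.png

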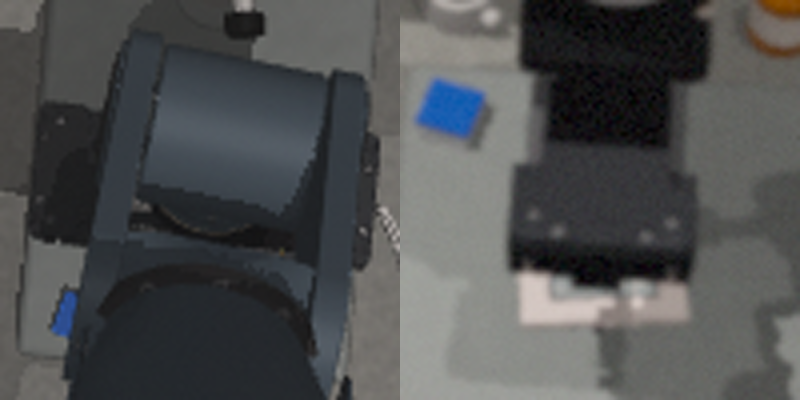

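Top view is blocked by the wrist. In the side view the chamber shows at crop (520–690, 275–325). I'll centre, drop to just above the tail's height, and check the B finger against the chamber's edge.

>>> play_rows([
  [[-5.5,-5,0,0,0,0],[0,0,16,0,0,0],[0,0,14,0,0,0],[0,0,0,0,0,0]],
])

```text
time_s: 4.3
position: [0.5758, -0.0233, 0.0577]
tcp_rot: [[-0.992, 0.125, -0.002], [0.125, 0.992, 0.0], [0.002, 0.0, -1.0]]
force: [-0.7, 0.5, -0.5]
opening: 1.0
grasp_force: 0.0
```

```bash
python3 - <<'E'
from rig import bot
import cv2,numpy as np
from h import *
s=bot.read_state();print(s['position'],np.round(s['tcp_rot'],4).tolist(),s['force'],s['time_s'])
S=bot.capture("side")
I=cv2.resize(S['image'][285:365,300:400],None,fx=8,fy=7,interpolation=cv2.INTER_CUBIC)
R=np.array(s['tcp_rot'])
for x in(-.0095,.0095):
  for y in(-.0435,-.0585):
    u=proj(S,s['position']+R@[x,y,.014]);print(np.round(u,1));cv2.circle(I,(int((u[0]+.5-300)*8),int((u[1]+.5-285)*7)),3,(0,0,255),-1)
cv2.imwrite('pics/crop2.png',I)
E
```

```text
[ 0.57583989 -0.02327661  0.05772774] [[-0.9922, 0.1246, -0.002], [0.1246, 0.9922, 0.0004], [0.002, 0.0002, -1.0]] [-0.70878686  0.51524272 -0.49847913] 4.3
[355.1 344.4]
[354.7 351.8]
[344.5 343.6]
[344.1 351.1]
```

View pics/crop2.png

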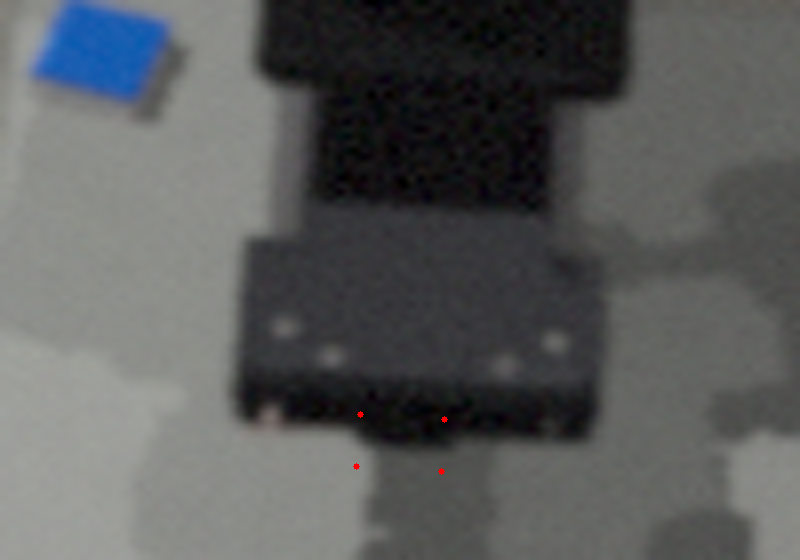

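Finger B's tip shows at crop (355–455, 443), below the marked chamber line, so it is behind the far edge with 4–7 mm margin. I press down in steps.

>>> play_rows([
  [[0,0,3,0,0,0],[0,0,3,0,0,0],[0,0,0,0,0,0]],
])

```text
time_s: 4.65
position: [0.5764, -0.0232, 0.0525]
tcp_rot: [[-0.992, 0.124, -0.0], [0.124, 0.992, 0.0], [0.0, 0.0, -1.0]]
force: [-0.7, -0.1, -0.5]
opening: 0.999
grasp_force: 0.0
```

>>> play_rows([
  [[0,0,3,0,0,0],[0,0,0,0,0,0]],
])

```text
time_s: 4.85
position: [0.5769, -0.0231, 0.0498]
tcp_rot: [[-0.992, 0.125, 0.001], [0.125, 0.992, 0.0], [-0.001, 0.0, -1.0]]
force: [0.8, 2.0, 2.5]
opening: 0.999
grasp_force: 1.2
```

>>> play_rows([
  [[0,0,2,0,0,0],[0,0,2,0,0,0],[0,0,0,0,0,0]],
])

```text
time_s: 5.15
position: [0.577, -0.0228, 0.0459]
tcp_rot: [[-0.992, 0.125, 0.001], [0.125, 0.992, 0.001], [-0.001, 0.001, -1.0]]
force: [1.2, 2.8, 6.4]
opening: 0.999
grasp_force: 3.0
```

>>> play_rows([
  [[0,1,0,0,0,0],[0,1,0,0,0,0],[0,1,0,0,0,0],[0,0,0,0,0,0]],
], fingers=0.86)

```text
time_s: 5.55
position: [0.5773, -0.02, 0.046]
tcp_rot: [[-0.992, 0.125, 0.001], [0.125, 0.992, 0.0], [-0.001, 0.0, -1.0]]
force: [0.1, 2.8, 6.2]
opening: 0.935
grasp_force: 2.9
```

>>> play_rows([
  [[0,1,0,0,0,0],[0.5,1,0,0,0,0],[0.5,1,0,0,0,0],[0,1,0,0,0,0],[0,0,0,0,0,0]],
], fingers=0.7)

```text
time_s: 6.05
position: [0.5777, -0.0167, 0.0463]
tcp_rot: [[-0.992, 0.124, 0.003], [0.124, 0.992, -0.001], [-0.003, -0.001, -1.0]]
force: [1.3, -0.8, 5.8]
opening: 0.85
grasp_force: 2.8
```

>>> play_rows([
  [[0,-1,0,0,0,0],[0,-1,0,0,0,0],[0,0,-30,0,0,0],[20,0,-40,0,0,0],[45,0,0,0,0,0]],
], fingers=0.85)

```text
time_s: 6.55
position: [0.5186, -0.0123, 0.1195]
tcp_rot: [[-0.992, 0.124, 0.016], [0.124, 0.992, -0.005], [-0.016, -0.003, -1.0]]
force: [0.9, 0.0, 0.1]
opening: 0.927
grasp_force: 0.0
```

>>> play_rows([
  [[45,0,0,0,0,0],[45,0,0,0,0,0],[0,0,0,0,0,0]],
], fingers=1)

```text
time_s: 6.85
position: [0.4119, 0.0036, 0.1148]
tcp_rot: [[-0.992, 0.124, -0.015], [0.124, 0.992, 0.003], [0.015, 0.002, -1.0]]
force: [-0.9, 0.4, -0.3]
opening: 0.992
grasp_force: 0.0
```

```bash
cat > look.py <<'E'
from rig import bot
import pickle,sys
from fit import *
s=bot.read_state();print(s['position'],s['time_s'])
T=bot.capture("top");S=bot.capture("side");pickle.dump((T,S),open('pl.pkl','wb'))
g=float(sys.argv[1])
st0={'T':(.5736,-.0212,-.1282),'S':(.5743,-.0251,-.1108)}
for n,p in zip('TS',(T,S)):
    st=np.array(st0[n]);st[2]=-.122
    ch,r,k=edgefit(p,tuple(W(st,[[0,g,0]])[0,:2])+(st[2],),*chpts(),it=8)
    print(n,np.round(ch,4),r,k,'rel',np.round(rel(st,ch),2))
a=cv2.resize(T['image'][170:270,295:395],None,fx=4,fy=4,interpolation=cv2.INTER_CUBIC)
b=cv2.resize(S['image'][275:375,300:400],None,fx=4,fy=4,interpolation=cv2.INTER_CUBIC)
cv2.imwrite(sys.argv[2],np.hstack([a,b]))
E
python3 look.py -.012 pics/crop3.png
```

```text
[0.41191022 0.00364726 0.1147827 ] 6.85
T [ 0.5748 -0.0343 -0.09  ] 0.6034804226626949 48 rel [  2.74 -12.89   1.83]
S [ 0.576  -0.0373 -0.088 ] 0.6620409698040675 48 rel [  3.2  -11.87   1.95]
```

View pics/crop3.png

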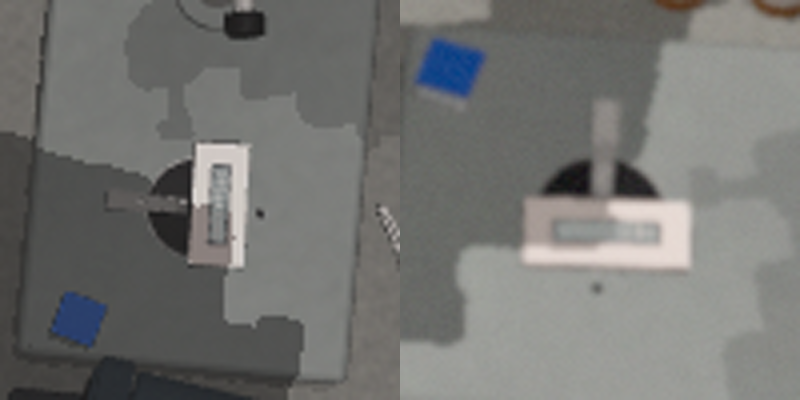

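Chamber now at about (3, -12.4) mm, skew about 2°, nose still clear of it. The x offset needs a ~3 mm nudge on its +x end, so I check clearance to the focus knob (top (356,176), side (405,273)) and the bottles first.

```bash
python3 - <<'E'
import pickle
from fit import *
T,S=pickle.load(open('pl.pkl','rb'))
st=np.array((.5742,-.023,-.122))
def tri(a,b):
    f=lambda X:np.r_[proj(T,X)-a,proj(S,X)-b]
    r=least_squares(f,[.6,0,.1]);X=r.x;d=X[:2]-st[:2];c,s=np.cos(st[2]),np.sin(st[2])
    return np.round(np.r_[c*d[0]+s*d[1],-s*d[0]+c*d[1],X[2]]*1e3),np.round(r.fun,1)
print('knob end',tri((356,178),(405,273)),'pillar top',tri((359,139),(452,227)),'ring',tri((354,150),(442,266)))
print('eyes',tri((470,118),(464,368)),'botA',tri((283,195),(372,246)),'botB',tri((285,175),(399,247)))
from rig import bot
g=cv2.cvtColor(T['image'],cv2.COLOR_BGR2GRAY)
# window edges for an independent centre: dark window in bright slab
for n,p in zip('TS',(T,S)):
    d=[e for e in bot.silhouettes(p,"chamber") if (p['image'][e['pixels']].mean(0)>140).all()]
    for e in d[:1]:
        m=e['pixels'].astype(np.uint8);c=max(cv2.findContours(m,0,1)[0],key=cv2.contourArea)
        q=np.array([ray(p,u,.034)[:2] for u in c[:,0]],np.float32)*1000;(cx,cy),wh,an=cv2.minAreaRect(q);print(n,cx,cy,wh,an)
E
```

```text
knob end (array([ 79.,  -6., 219.]), array([ 0. , -1.5, -1.1,  0.1])) pillar top (array([136.,   2., 329.]), array([ 0.1, -0.8, -0.6,  0.1])) ring (array([137.,   4., 230.]), array([ 0.1, -1.4, -1. ,  0.1]))
eyes (array([ 156., -217.,  321.]), array([-1.8, 21.9, 13.4, -1.5])) botA (array([ 38., 154.,  83.]), array([ 0. ,  2.1,  1.7, -0.2])) botB (array([ 88., 154.,  84.]), array([-0. ,  1.1,  0.9, -0.1]))
T 574.157958984375 -33.762611389160156 (35.7243537902832, 76.63802337646484) 82.97044372558594
S 573.9467163085938 -39.33849334716797 (35.469024658203125, 72.72724151611328) 83.31180572509766
```

Silhouettes show the chamber nearly square (yaw about -7°), with an x offset of about 2.7 mm. The knob (stand x 79, z 219) makes an end push risky. The pad clearly sticks to the edge, so I'll do a diagonal push: 12.9 mm along +y while shifting 2.7 mm in -x.

>>> play_rows([
  [[-45,0,0,0,0,0],[-45,0,0,0,0,0],[-45,-1,0,0,0,0],[-33,0,10,0,0,0],[0,0,20,0,0,0]],
], fingers=0.84)

```text
time_s: 7.55
position: [0.5988, -0.0231, 0.087]
tcp_rot: [[-0.992, 0.124, 0.015], [0.124, 0.992, -0.004], [-0.015, -0.002, -1.0]]
force: [-0.2, -0.6, -0.2]
opening: 0.918
grasp_force: 0.0
```

>>> play_rows([
  [[0,0,15,0,0,0],[0,0,0,0,0,0],[0,0,0,0,0,0]],
])

```text
time_s: 7.85
position: [0.5898, -0.021, 0.0702]
tcp_rot: [[-0.992, 0.124, 0.0], [0.124, 0.992, -0.0], [-0.0, -0.0, -1.0]]
force: [-1.1, -0.2, 0.4]
opening: 0.917
grasp_force: 0.0
```

>>> play_rows([
  [[11.7,1,0,0,0,0],[0,0,6,0,0,0],[0,0,6,0,0,0],[0,0,0,0,0,0],[0,0,0,0,0,0]],
])

```text
time_s: 8.35
position: [0.578, -0.0185, 0.0585]
tcp_rot: [[-0.992, 0.125, 0.001], [0.125, 0.992, -0.0], [-0.001, -0.0, -1.0]]
force: [0.2, 0.8, -0.4]
opening: 0.923
grasp_force: 0.0
```

>>> play_rows([
  [[0,0,4,0,0,0],[0,0,4,0,0,0],[0,0,3,0,0,0],[0,0,1.6,0,0,0],[0,0,0,0,0,0]],
])

```text
time_s: 8.85
position: [0.578, -0.018, 0.0462]
tcp_rot: [[-0.992, 0.125, 0.001], [0.125, 0.992, 0.0], [-0.001, 0.001, -1.0]]
force: [0.6, 4.6, 5.2]
opening: 0.922
grasp_force: 2.4
```

>>> play_rows([
  [[0,0.5,0.3,0,0,0],[0,0.5,0,0,0,0],[0,0.5,0,0,0,0],[0,0,0,0,0,0]],
], fingers=0.75)

```text
time_s: 9.25
position: [0.5781, -0.0165, 0.0462]
tcp_rot: [[-0.992, 0.125, 0.001], [0.125, 0.992, 0.0], [-0.001, 0.0, -1.0]]
force: [1.6, 3.3, 5.2]
opening: 0.879
grasp_force: 2.5
```

>>> play_rows([
  [[0.2,0.5,0,0,0,0],[0.4,0.8,0,0,0,0],[0.4,0.7,0,0,0,0],[0,0,0,0,0,0]],
], fingers=0.63)

```text
time_s: 9.65
position: [0.5781, -0.0147, 0.0463]
tcp_rot: [[-0.992, 0.125, 0.003], [0.125, 0.992, -0.0], [-0.003, 0.0, -1.0]]
force: [1.5, 2.6, 4.4]
opening: 0.818
grasp_force: 2.6
```

>>> play_rows([
  [[0.8,0.4,0.4,0,0,0],[0.8,0.5,0,0,0,0],[0.4,0.6,0,0,0,0],[0,0,0,0,0,0]],
], fingers=0.54)

```text
time_s: 10.05
position: [0.5777, -0.0134, 0.0463]
tcp_rot: [[-0.992, 0.125, 0.006], [0.125, 0.992, -0.001], [-0.006, -0.0, -1.0]]
force: [4.1, 2.4, 6.3]
opening: 0.772
grasp_force: 2.9
```

>>> play_rows([
  [[0.8,0,0,0,0,0],[0.8,0,0,0,0,0],[0.4,0.6,0,0,0,0],[0,0.6,0,0,0,0],[0,0,0,0,0,0]],
], fingers=0.48)

```text
time_s: 10.55
position: [0.5761, -0.013, 0.0464]
tcp_rot: [[-0.992, 0.124, 0.007], [0.124, 0.992, -0.002], [-0.007, -0.002, -1.0]]
force: [3.1, -0.8, 4.5]
opening: 0.74
grasp_force: 2.8
```

>>> play_rows([
  [[0,0.6,0.5,0,0,0],[0.3,0.7,0,0,0,0],[0,0.7,0,0,0,0],[0,0.5,0,0,0,0],[0,0,0,0,0,0]],
], fingers=0.38)

```text
time_s: 11.05
position: [0.5764, -0.0108, 0.0461]
tcp_rot: [[-0.992, 0.124, 0.007], [0.124, 0.992, -0.003], [-0.007, -0.002, -1.0]]
force: [2.8, -1.5, 6.5]
opening: 0.692
grasp_force: 3.4
```

>>> play_rows([
  [[0,-0.5,0,0,0,0],[0,-0.5,0,0,0,0],[0,0,0,0,0,0]],
], fingers=0.56)

```text
time_s: 11.35
position: [0.5753, -0.0123, 0.0458]
tcp_rot: [[-0.992, 0.124, 0.005], [0.124, 0.992, -0.004], [-0.005, -0.003, -1.0]]
force: [1.7, -3.6, 6.3]
opening: 0.77
grasp_force: 3.1
```

>>> play_rows([
  [[0,0,-5,0,0,0],[0,0,-15,0,0,0],[0,0,-40,0,0,0],[40,0,-20,0,0,0],[45,0,0,0,0,0]],
])

```text
time_s: 11.85
position: [0.4904, -0.0001, 0.1269]
tcp_rot: [[-0.992, 0.124, 0.006], [0.124, 0.992, -0.002], [-0.006, -0.001, -1.0]]
force: [-0.3, -0.2, -1.0]
opening: 0.777
grasp_force: 0.0
```

>>> play_rows([
  [[45,0,0,0,0,0],[45,0,0,0,0,0],[30,0,0,0,0,0],[0,0,0,0,0,0]],
])

```text
time_s: 12.25
position: [0.3617, 0.0175, 0.1243]
tcp_rot: [[-0.992, 0.124, -0.012], [0.124, 0.992, 0.003], [0.012, 0.001, -1.0]]
force: [-0.2, -0.3, -0.9]
opening: 0.78
grasp_force: 0.0
```

```bash
python3 look.py -.000 pics/crop4.png; python3 - <<'E'
import pickle
from fit import *
from rig import bot
T,S=pickle.load(open('pl.pkl','rb'))
for n,p,st in(('T',T,(.5736,-.0212,-.122)),('S',S,(.5743,-.0251,-.122))):
    I=p['image'].astype(int);c=proj(p,[*st[:2],.034])
    m=(I.min(2)>110).astype(np.uint8);k=5;m=cv2.morphologyEx(m,cv2.MORPH_CLOSE,np.ones((k,k)))
    for ct in cv2.findContours(m,0,1)[0]:
        if cv2.contourArea(ct)>200 and np.linalg.norm(ct[:,0].mean(0)-c)<20:
            q=np.array([ray(p,u,.034)[:2] for u in ct[:,0]],np.float32)*1000;(cx,cy),wh,an=cv2.minAreaRect(q)
            print(n,np.round(rel(np.array(st),np.array([cx/1e3,cy/1e3,np.radians(an-90)])),2),wh,an)
    uv=c
    print(n,'disc px',proj(p,[*st[:2],.028]))
E
```

```text
[0.36167703 0.01749397 0.12434958] 12.25
T [ 0.5756 -0.0221 -0.1242] 0.47934248444329414 48 rel [ 2.07 -0.63 -0.12]
S [ 0.5762 -0.0253 -0.1231] 0.7162562191977628 48 rel [ 1.91  0.04 -0.06]
T [ 26.42  -0.92 -41.18] (331.35943603515625, 169.42605590820312) 41.833274841308594
T disc px [343.7943501  221.52650345]
S disc px [349.83045796 328.43525723]
```

View pics/crop4.png

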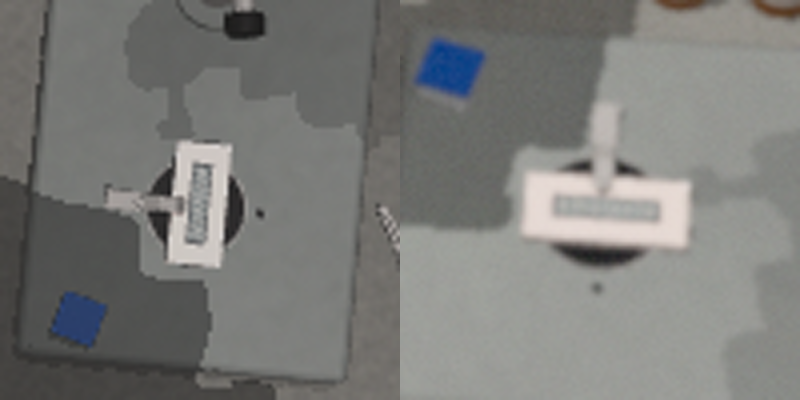

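Loaded square under the nose: y is about -0.3 mm and yaw about 0°, but x is off by about +2 mm. The disc now shows on both sides (top crop about (148–244, 208)), so I re-measure the offset against it.

```bash
cat > m2.py <<'E'
from rig import bot
import sys
from fit import *
T=bot.capture("top");S=bot.capture("side")
def rim(x0):
    P=[];N=[];Sg=[]
    for t in np.radians(np.arange(0,360,3)):
        n=(np.cos(t),np.sin(t))
        if abs(n[1]*.03)<.019 or (n[1]>0 and abs(n[0]*.03)<.009):continue
        P.append((.03*n[0],.03*n[1],.028));N.append(n);Sg.append(1)
    return P,N,Sg
def win():
    P=[];N=[];Sg=[]
    for y in np.linspace(-.003,.003,5):
        for s in(1,-1):P.append((s*.0235,y,.034));N.append((s,0));Sg.append(1)
    for x in np.r_[np.linspace(-.021,-.009,7),np.linspace(.009,.021,7)]:
        for s in(1,-1):P.append((x,s*.005,.034));N.append((0,s));Sg.append(1)
    return P,N,Sg
for n,p,st in(('T',T,(.5736,-.0212,-.122)),('S',S,(.5743,-.0251,-.122))):
    d,r,k=edgefit(p,st,*rim(0),half=.004,it=6);d[2]=-.122
    c,r1,k1=edgefit(p,st,*chpts(),it=8);w,r2,k2=edgefit(p,c,*win(),half=.004,it=6)
    print(n,'disc',np.round(d,4),r,k,'| slab',np.round(rel(d,c),2),'| window',np.round(rel(d,w),2),k2)
E
python3 m2.py
```

```text
T disc [ 0.5733 -0.02   -0.122 ] 0.3829024961212598 41 | slab [ 2.5  -1.76 -0.18] | window [ 2.41 -1.97  0.38] 38
S disc [ 0.5727 -0.0235 -0.122 ] 0.2812385149765124 28 | slab [ 3.52 -1.42 -0.23] | window [ 3.74 -1.33 -0.44] 38
```

Measured against the full disc, the window is off by about (+2.7, -1.3) mm, which is worth mending. I nudge the +x end with closed fingers, tilting the tool back to stay clear of the knob. After that I press and push again for y.

>>> play_rows([
  [[0,0,0,0,-0.13,0],[0,0,0,0,-0.13,0],[0,0,0,0,0,0],[0,0,0,0,0,0]],
], fingers=-1)

```text
time_s: 12.85
position: [0.3725, 0.0188, 0.1239]
tcp_rot: [[-0.968, 0.12, 0.222], [0.12, 0.993, -0.014], [-0.222, 0.013, -0.975]]
force: [0.3, -0.4, 0.6]
opening: 0.503
grasp_force: 0.0
```

>>> play_rows([
  [[-40,-2.2,17.5,0,0,0],[-40,-2.2,17.5,0,0,0],[-40,-2.2,17.5,0,0,0],[-40,-2.2,17.5,0,0,0],[-35,-2.2,15,0,0,0]],
])

```text
time_s: 13.35
position: [0.5822, -0.0175, 0.0846]
tcp_rot: [[-0.967, 0.12, 0.225], [0.119, 0.993, -0.016], [-0.225, 0.011, -0.974]]
force: [-0.3, -0.7, 0.7]
opening: 0.053
grasp_force: 0.0
```

>>> play_rows([
  [[-25,-1,10,0,0,0],[0,0,0,0,0,0],[0,0,0,0,0,0]],
])

```text
time_s: 13.65
position: [0.605, -0.0208, 0.08]
tcp_rot: [[-0.968, 0.12, 0.222], [0.12, 0.993, -0.015], [-0.222, 0.012, -0.975]]
force: [-0.3, -0.4, 0.5]
opening: 0.007
grasp_force: 0.0
```

>>> play_rows([
  [[-22,-1,10,0,0,0],[0,0,0,0,0,0],[3.2,0,14,0,0,0],[0,0,0,0,0,0],[0,0,0,0,0,0]],
])

```text
time_s: 14.15
position: [0.6253, -0.0235, 0.0601]
tcp_rot: [[-0.968, 0.12, 0.219], [0.12, 0.993, -0.013], [-0.219, 0.014, -0.976]]
force: [0.6, -0.7, -0.0]
opening: 0.004
grasp_force: 0.0
```

>>> play_rows([
  [[1.5,0,6.5,0,0,0],[1.5,0,6.5,0,0,0],[0,0,0,0,0,0]],
])

```text
time_s: 14.45
position: [0.6263, -0.0236, 0.0466]
tcp_rot: [[-0.968, 0.12, 0.22], [0.12, 0.993, -0.013], [-0.22, 0.014, -0.975]]
force: [-0.4, -0.4, 0.6]
opening: 0.006
grasp_force: 0.0
```

>>> play_rows([
  [[1,0,-0.2,0,0,0],[1,0,-0.2,0,0,0],[1,0,-0.2,0,0,0],[0,0,0,0,0,0]],
])

```text
time_s: 14.85
position: [0.6241, -0.0234, 0.0478]
tcp_rot: [[-0.968, 0.12, 0.223], [0.12, 0.993, -0.014], [-0.223, 0.013, -0.975]]
force: [0.3, 0.6, 0.1]
opening: 0.007
grasp_force: 0.0
```

>>> play_rows([
  [[1.2,0,0.8,0,0,0],[1,0,-0.1,0,0,0],[1,0,-0.1,0,0,0],[0,0,0,0,0,0]],
])

```text
time_s: 15.25
position: [0.6221, -0.0233, 0.0466]
tcp_rot: [[-0.967, 0.12, 0.224], [0.12, 0.993, -0.014], [-0.225, 0.013, -0.974]]
force: [1.3, -1.0, 0.2]
opening: 0.003
grasp_force: 0.9
```

>>> play_rows([
  [[1,0,-0.1,0,0,0],[1,0,-0.1,0,0,0],[0.6,0,-0.1,0,0,0],[0,0,0,0,0,0]],
])

```text
time_s: 15.65
position: [0.6193, -0.0229, 0.0464]
tcp_rot: [[-0.967, 0.12, 0.224], [0.12, 0.993, -0.014], [-0.224, 0.013, -0.974]]
force: [2.5, -0.4, 0.8]
opening: 0.007
grasp_force: 1.5
```

>>> play_rows([
  [[-4,0,1,0,0,0],[-3.3,0,-14.6,0,0,0],[-6.6,0,-29,0,0,0],[40,0,-10,0,0,0],[45,0,-10,0,0,0]],
])

```text
time_s: 16.15
position: [0.536, -0.0134, 0.092]
tcp_rot: [[-0.967, 0.119, 0.224], [0.119, 0.993, -0.014], [-0.224, 0.013, -0.974]]
force: [-1.1, 0.1, -1.1]
opening: 0.008
grasp_force: 0.0
```

>>> play_rows([
  [[45,0,-10,0,0,0],[45,0,-10,0,0,0],[35,0,-5,0,0.11,0],[0,0,0,0,0.115,0],[0,0,0,0,0,0]],
], fingers=0.84)

```text
time_s: 16.65
position: [0.4118, 0.0013, 0.0879]
tcp_rot: [[-0.993, 0.119, 0.004], [0.119, 0.993, 0.012], [-0.002, 0.013, -1.0]]
force: [1.3, 0.0, -0.1]
opening: 0.377
grasp_force: 0.0
```

```bash
python3 m2.py; python3 look.py 0 pics/crop5.png
```

```text
T disc [ 0.573  -0.0202 -0.122 ] 0.3510442152018125 39 | slab [-0.6 -1.8 -0.4] | window [-1.02 -1.86  0.26] 38
S disc [ 0.5766 -0.022  -0.122 ] 0.38173493078314163 26 | slab [-2.9  -3.64  0.04] | window [-3.72 -3.28 -0.3 ] 37
[0.41004104 0.00204569 0.08760038] 16.75
T [ 0.5722 -0.0219 -0.1289] 0.5693900617644423 48 rel [-1.31 -0.84 -0.4 ]
S [ 0.5732 -0.0252 -0.1156] 0.9041834172419274 48 rel [-1.05 -0.2   0.37]
```

View pics/crop5.png

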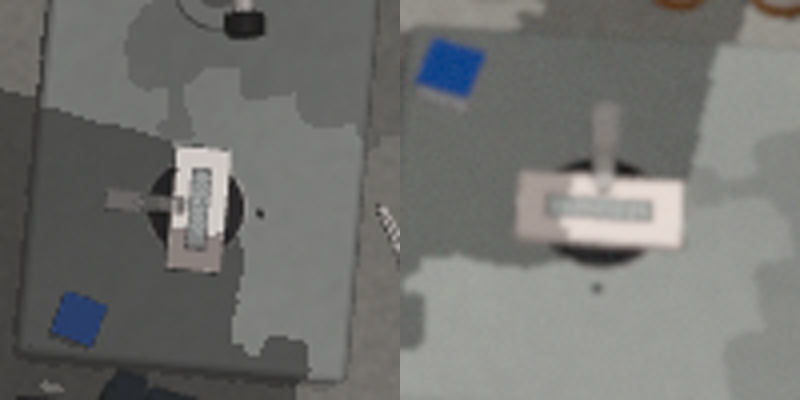

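Now at about (-0.8, -1.2) mm and square. One more press-and-push to take out the remaining y, finishing in the asked order.

>>> play_rows([
  [[-40,1.5,0,0.013,0,0],[-45,2,0,0,0,0],[-45,2,0,0,0,0],[-35,1,0,0,0,0],[0,0,0,0,0,0]],
], fingers=0.53)

```text
time_s: 17.35
position: [0.5798, -0.0123, 0.0879]
tcp_rot: [[-0.993, 0.12, 0.008], [0.12, 0.993, -0.001], [-0.008, 0.0, -1.0]]
force: [-0.8, -0.0, 0.6]
opening: 0.76
grasp_force: 0.0
```

>>> play_rows([
  [[0,0,0,0,0,0],[0,0,15,0,0,0],[0,0,0,0,0,0]],
])

```text
time_s: 17.65
position: [0.5701, -0.0105, 0.0709]
tcp_rot: [[-0.993, 0.12, -0.007], [0.12, 0.993, 0.002], [0.007, 0.001, -1.0]]
force: [-0.4, 0.9, 0.2]
opening: 0.767
grasp_force: 0.0
```

>>> play_rows([
  [[-4.5,0,0,0,0,0],[0,0,8,0,0,0],[0,0,4,0,0,0],[0,0,0,0,0,0],[0,0,0,0,0,0]],
])

```text
time_s: 18.15
position: [0.5783, -0.0118, 0.0606]
tcp_rot: [[-0.993, 0.12, -0.001], [0.12, 0.993, 0.0], [0.001, 0.0, -1.0]]
force: [0.4, -0.7, -0.1]
opening: 0.76
grasp_force: 0.0
```

>>> play_rows([
  [[3.5,0,0,0,0,0],[0,0,5,0,0,0],[0,0,4,0,0,0],[0,0,0,0,0,0],[0,0,0,0,0,0]],
])

```text
time_s: 18.65
position: [0.5749, -0.0114, 0.0514]
tcp_rot: [[-0.993, 0.12, -0.001], [0.12, 0.993, 0.0], [0.001, 0.0, -1.0]]
force: [0.6, -0.1, -0.7]
opening: 0.768
grasp_force: 0.0
```

>>> play_rows([
  [[0,0,2,0,0,0],[0,0,2,0,0,0],[0,0,2,0,0,0],[0,0,0,0,0,0]],
])

```text
time_s: 19.05
position: [0.5752, -0.0113, 0.046]
tcp_rot: [[-0.993, 0.12, 0.0], [0.12, 0.993, 0.001], [0.0, 0.001, -1.0]]
force: [-0.0, -0.0, 5.3]
opening: 0.764
grasp_force: 2.6
```

>>> play_rows([
  [[0,0.4,0,0,0,0],[0,0.5,0,0,0,0],[0,0.5,0,0,0,0],[0,0.4,0,0,0,0],[0,0,0,0,0,0]],
], fingers=0.38)

```text
time_s: 19.55
position: [0.5756, -0.0089, 0.0463]
tcp_rot: [[-0.993, 0.12, 0.001], [0.12, 0.993, 0.001], [-0.0, 0.001, -1.0]]
force: [0.2, 2.8, 5.1]
opening: 0.691
grasp_force: 2.7
```

>>> play_rows([
  [[0,-0.5,0,0,0,0],[0,-0.5,0,0,0,0],[0,0,0,0,0,0]],
], fingers=0.56)

```text
time_s: 19.85
position: [0.5754, -0.0118, 0.0461]
tcp_rot: [[-0.993, 0.119, 0.0], [0.119, 0.993, -0.001], [-0.0, -0.001, -1.0]]
force: [-1.0, -3.2, 5.4]
opening: 0.772
grasp_force: 2.6
```

>>> play_rows([
  [[0,0,-5,0,0,0],[0,0,-15,0,0,0],[0,0,-45,0,0,0],[40,0,-40,0,0,0],[45,0,0,0,0,0]],
])

```text
time_s: 20.35
position: [0.4998, -0.002, 0.15]
tcp_rot: [[-0.993, 0.12, 0.012], [0.12, 0.993, -0.002], [-0.012, -0.001, -1.0]]
force: [0.6, -0.2, -0.2]
opening: 0.781
grasp_force: 0.0
```

>>> play_rows([
  [[45,25,0,0,0,0],[25,40,0,0,0,0],[0,45,0,0,0,0],[0,45,0,0,0,0],[0,45,0,0,0,0]],
])

```text
time_s: 20.85
position: [0.4505, 0.2069, 0.1462]
tcp_rot: [[-0.993, 0.12, -0.001], [0.12, 0.993, 0.001], [0.001, 0.001, -1.0]]
force: [0.4, -0.5, 0.2]
opening: 0.781
grasp_force: 0.0
```

>>> play_rows([
  [[0,45,0,0,0,0],[0,45,0,0,0,0],[0,0,0,0,0,0],[0,0,0,0,0,0]],
])

```text
time_s: 21.25
position: [0.461, 0.2952, 0.1457]
tcp_rot: [[-0.993, 0.117, -0.002], [0.117, 0.993, -0.0], [0.002, -0.0, -1.0]]
force: [-0.7, -1.2, -0.9]
opening: 0.779
grasp_force: 0.0
```

```bash
python3 m2.py; python3 look.py 0 pics/crop6.png
```

```text
T disc [ 0.5739 -0.02   -0.122 ] 0.46203473861128397 41 | slab [-1.47 -0.26  0.22] | window [-1.34 -0.19  0.87] 38
S disc [ 0.5773 -0.0212 -0.122 ] 0.302983994827034 22 | slab [-3.64 -2.69 -0.23] | window [-4.27 -2.18 -0.09] 38
[0.46092133 0.29345531 0.14577159] 21.35
T [ 0.5724 -0.0201 -0.1185] 0.5230205354794839 48 rel [-1.31  0.98  0.2 ]
S [ 0.5734 -0.0234 -0.1277] 0.8538079499000284 48 rel [-1.07  1.55 -0.33]
```

View pics/crop6.png

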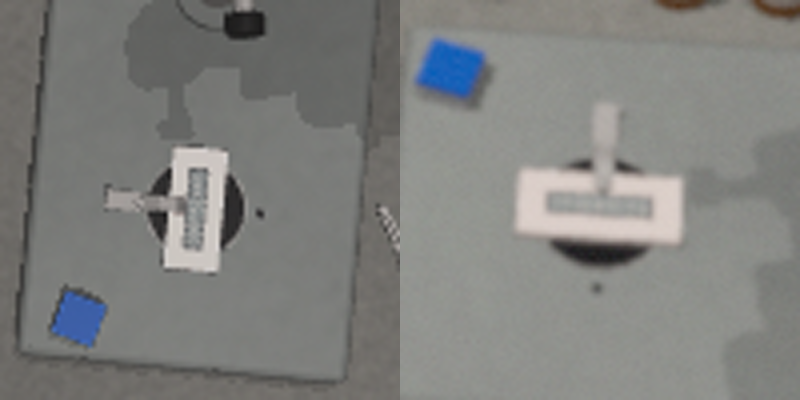

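The slab's centre (top crop about (196,209)) matches the disc's centre (about (196,208)). It is square, the nose is on its margin, and the arm is clear.

```bash
python3 -c "
from rig import bot
print(bot.hand_in())"
```

```text
the job is handed in; nothing more can be done
None
```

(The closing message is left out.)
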